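# Tip the tall turning blank into its groove and push it home

### The job

Two square wooden blanks stand on end in the two grooves of the set-up board. Push the taller one over so that it falls lengthwise into its groove with its top toward the wooden fence, then push it along the groove until that end is fully home against the fence. Only push it, never lift it; leave the shorter blank standing where it is and do not disturb the other things on the table.

Things in the scene. Friction and masses are not known exactly. Their poses are not given: they have to be found in the camera images.
- board: Plywood board fixed on the table, 210 (x) x 300 (y) x 12 mm thick. Origin: centre of its underside, on the table; +y runs along its two grooves toward the fence. Grooves centred at x = -60 and +60 mm, each 31 mm wide between battens 10 mm wide that rise 10 mm above the groove floor (floor z = 12, batten tops z = 22 mm). The -y end is open. The blanks stand between y = -102 and -73 mm.
- fence (a point): Middle of the fence's inner face, at groove-floor height (board frame x = 0, y = +128, z = 12 mm; same axes as the board). The fence is a wooden bar across the board's +y end, 22 mm thick, rising 32 mm above the groove floor. Which blank stands in which groove varies.
- tall_centre (a point): Centre of the taller blank, a dark brown square bar of wood 27 x 27 x 160 mm, about 0.09 kg, loose, standing on end in one of the grooves at the start. Its own y axis runs along its length from foot to top.
- tall_top (a point): Centre of the taller blank's end face that is on top at the start, 80 mm from its centre (same axes as tall_centre).
- tall_foot (a point): Centre of the taller blank's other end face, on which it stands at the start (same axes as tall_centre).
- short_centre (a point): Centre of the shorter blank, a light-coloured square bar of wood 27 x 27 x 120 mm, loose, standing on end in the other groove; it must stay standing. Its own y axis runs along its length, upward.
- sanding_block: Bystander: cork sanding block 52 x 92 x 32 mm lying on the table; origin at the centre of its underside.
- whetstone: Bystander: grey whetstone 33 x 68 x 27 mm lying on the table; origin at the centre of its underside.
- collet_1: Bystander: steel collet, 25 mm diameter, 40 mm tall, standing on the table; origin at the centre of its underside.
Not all that is in view belongs to the job. Leave any pink or red look-alike of the part that bears short_centre alone.

How it is judged:
By the outcome, as a careful person would: the job done as asked, in the order asked, and still so for the second after the job is handed in, with the robot touching nothing.
It also fails if it takes over 40 s, if anything falls off the work surface, if the arm or the gripper's body presses on something with over 40 N, if the wrist force passes 120 N, or if a joint passes its speed limit or range.

### The arm

A 7-joint arm with a two-finger parallel gripper is mounted at the origin on a cart in front of the work surface, level with it; the furniture and walls round the work are solid. World frame = base frame: x ahead of the robot, y to its left, z up, the work surface at z = 0. Lengths are in m, angles in rad, forces in N, time in s.
With the tool pointing down it reaches from about 0.425 to 0.95 m from the base axis. Payload 4.7 kg.
Tool frame: the origin (TCP) lies on the centre line of the jaws, within the pads' length; the fingertips stand robot.nose_length ahead of it and the grasp point (between the pads) lies 8 mm behind it (robot.nose_length is the distance from the TCP to the fingertips, in m); z points along the fingers, y is the line along which they close (so a half turn about z gives the same grasp; the last joint's range is limited). The gripper opens to 85 mm and grips with 20 to 120 N. Pads are 22 mm wide; open, the fingers measure 114 mm over their backs; the gripper's body (76 mm by 85 mm) begins 54 mm behind the grasp point. The pads swing forward as they close: fully open they stand 13 mm farther back than shut.
Start: joints at [1.303, 0.469, -0.049, 1.532, 0.024, 1.141, -0.082], TCP at [0.16, -0.656, 0.242] pointing down, gripper open.
Joint ranges: [-2.59, 2.59], [-0.33, 1.99], [-1.39, 1.29], [0.1, 2.45], [-1.04, 4.18], [0.21, 1.99], [-2.66, 2.66]. Speed limits (rad/s): [2.57, 2.57, 3.14, 3.14, 3.14, 3.14, 3.14].

### API

Orientations are given as [roll, pitch, yaw] about the fixed x, y, z axes, in that order (R = Rz(yaw) Ry(pitch) Rx(roll)).
In Python, from plant import robot gives the robot as it stands. Calls block until the motion is done:
- robot.goto(position, orientation): joint-space move of the TCP to a pose.
- robot.move_straight(position, vel=0.15, attitude=None, contact_N=None): straight line of the TCP; attitude=None keeps the orientation; vel is the mean speed in m/s. With contact_N (N) it stops when the force on the tool has changed by that much, and returns True; else False.
- robot.move_joints(angles): joint-space move.
- robot.grip(opening, strength=None): opening from 0.0 (shut) to 1.0 (fully open); strength is the grip in N (None keeps the last); returns when the fingers have stopped.
- robot.sleep(seconds).
- robot.inverse_kinematics(position, orientation): joint angles nearest the present ones, or None.
- robot.sense(): the state.
- robot.grab_frame(name): name is "scene" or "side" or "wrist"; returns a dict with "image" (400x640x3 uint8, red, green, blue), "range_z" (400x640 float32, m along the optical axis (not along the pixel's ray), 0 where there is no reading), "fx", "fy", "cx", "cy" (pixels), "R" (3x3) and "t" (3): a world point X has camera coordinates R X + t. Camera axes: x right, y down, z forward; pixel columns grow to the right and rows downward; lengths in m; the calibration is good to about 2 mm. The wrist camera is an equidistant fisheye: a pixel r from the principal point sees the ray r / f radians off the axis. A picture is of the moment at which its call begins.
A pose or a line that the arm cannot do raises robot.IKError and nothing moves.
- robot.close_job(): hands the job in; it is judged then, once.
The state is a dict: "t": time; "joint_pos": joint angles; "joint_velocities": joint speeds; "effort": joint torques, N m; "tcp_pos": TCP position; "tcp_rot": TCP orientation; "wrist_force": force on the tool from outside, world axes, zero at the start; "torque": the same for the moment, N m; "opening": opening from 0.0 (shut) to 1.0 (fully open); "gripper_force": force on a finger pad.
Only numpy, scipy, OpenCV 4.12 (cv2) and the standard library are available. Lean on these libraries where they do the work, as an engineer would, in place of code of your own. Each camera call takes 0.05 s, during which the arm holds its last target. There are 200 camera calls.

## Working session

There is one attempt and no reset: what is moved stays moved. The work goes in short steps, each a Python script; the robot and the scene stay as the last script left them, time stands still between calls to the robot, and variables do not carry over. Pictures are saved under pics/ and viewed, at most 10 in all, crops included, and the job is handed in when it is done.

```bash
mkdir -p pics; ls
cat > h.py <<'E'
import numpy as np, cv2
from plant import robot
def grab(n, fn=None):
    f=robot.grab_frame(n)
    if fn: cv2.imwrite('pics/'+fn,f['image'][:,:,::-1]); np.savez('pics/'+fn+'.npz',**f)
    return f
def cloud(f):
    z=f['range_z']; v,u=np.mgrid[:z.shape[0],:z.shape[1]]
    c=np.stack([(u-f['cx'])/f['fx']*z,(v-f['cy'])/f['fy']*z,z],-1)
    p=(c-f['t'])@f['R']; p[z==0]=np.nan
    return p
E
python3 - <<'E'
from h import *
grab('scene','s1.png');grab('side','d1.png')
print(robot.nose_length,robot.sense())
E
```

```text
pics
0.011 {'t': 0.1, 'joint_pos': array([ 1.30314109,  0.46937791, -0.048575  ,  1.53353826,  0.02409233,
        1.14097329, -0.08231447]), 'joint_velocities': array([-0.00050962, -0.00152427,  0.00023122, -0.00250401,  0.0001861 ,
        0.00015476, -0.00063878]), 'effort': array([ 5.37906453e-04, -5.11515892e+01, -4.70118038e-02, -2.38392377e+01,
        1.08373145e-02,  4.32300236e-03, -3.50656455e-05]), 'tcp_pos': array([ 0.15952549, -0.65538457,  0.24137005]), 'tcp_rot': array([-3.13988196e+00,  5.90368145e-05,  2.38748024e-01]), 'wrist_force': array([-0.52868624, -0.02438186,  1.03109651]), 'torque': array([ 0.05931421, -0.03522572, -0.03425566]), 'gripper_force': 0.0, 'opening': 1.000997176593494}
```

View pics/s1.png

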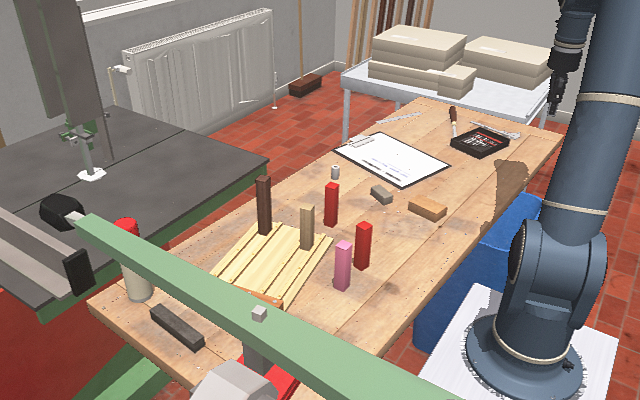

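View pics/d1.png

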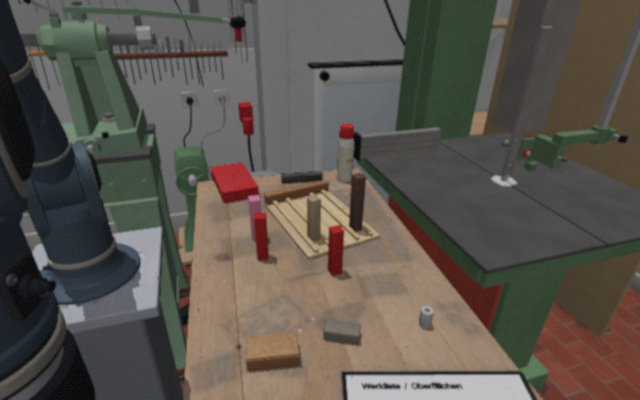

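The scene view shows the tall dark blank at (264,205), the short one at (307,227), the fence at about (262,297), and red/pink look-alikes at (331,205), (363,245) and (343,265). The side view shows the tall blank at (357,203) and the fence at (297,192). Next I'll locate them in 3D.

Run:
```python
from h import *
for n in ['s1','d1']:
    f=dict(np.load(f'pics/{n}.png.npz')); p=cloud(f); im=f['image']
    pts={'s1':{'tall':(264,205),'short':(307,227),'redA':(331,205),'redB':(363,245),'pink':(343,265)},
         'd1':{'tall':(357,203),'short':(314,217),'redA':(336,250),'redB':(261,236),'pink':(255,215)}}[n]
    for k,(u,v) in pts.items():
        c=p[v,u]; m=(np.linalg.norm((p-c)[...,:2],axis=-1)<.035)&(p[...,2]>.04)
        q=p[m]; r=cv2.minAreaRect(q[:,:2].astype(np.float32)); 
        print(n,k,c.round(3),'mid',((np.percentile(q,2,0)+np.percentile(q,98,0))/2).round(3),'zmax',np.percentile(q[:,2],99).round(3),'rect',np.round(r[0],3),np.round(r[1],3),round(r[2],1))
        t=q[q[:,2]>np.percentile(q[:,2],99.5)-.006]; print('   top',t.mean(0).round(3),len(t))
    # board: surfaces z .008-.03
    c=p[pts['tall'][1],pts['tall'][0]]
    m=(p[...,2]>.008)&(p[...,2]<.028)&(np.linalg.norm((p-c)[...,:2],axis=-1)<.32)
    m=cv2.morphologyEx(m.astype(np.uint8),cv2.MORPH_OPEN,np.ones((3,3)))
    _,l,s,_=cv2.connectedComponentsWithStats(m); b=p[l==1+np.argmax(s[1:,4])]
    r=cv2.minAreaRect(b[:,:2].astype(np.float32)); print('board',np.round(r[0],3),np.round(r[1],3),r[2],s[1+np.argmax(s[1:,4])])
    print(np.round(cv2.boxPoints(r),3).tolist())
    m=(p[...,2]>.034)&(p[...,2]<.05)&(np.linalg.norm((p-c)[...,:2],axis=-1)<.4)
    _,l,s,_=cv2.connectedComponentsWithStats(m.astype(np.uint8))
    for i in range(1,len(s)):
        if s[i,4]>40:
            q=p[l==i]; r=cv2.minAreaRect(q[:,:2].astype(np.float32)); print(' hi',s[i],np.round(r[0],3),np.round(r[1],3),round(r[2],1))
```

```text
s1 tall [ 0.636 -0.011  0.104] mid [ 0.643 -0.021  0.108] zmax 0.174 rect [ 0.645 -0.021] [0.031 0.034] 11.8
   top [ 0.644 -0.02   0.172] 87
s1 short [ 0.517 -0.02   0.083] mid [ 0.523 -0.031  0.088] zmax 0.134 rect [ 0.524 -0.03 ] [0.029 0.032] 10.8
   top [ 0.524 -0.03   0.131] 94
s1 redA [ 0.532 -0.151  0.067] mid [ 0.536 -0.159  0.082] zmax 0.122 rect [ 0.538 -0.16 ] [0.029 0.034] 2.5
   top [ 0.537 -0.159  0.119] 76
s1 redB [ 0.38  -0.042  0.076] mid [ 0.388 -0.055  0.082] zmax 0.121 rect [ 0.388 -0.057] [0.031 0.03 ] 79.3
   top [ 0.388 -0.055  0.119] 106
s1 pink [0.38  0.044 0.078] mid [0.389 0.031 0.082] zmax 0.122 rect [0.389 0.03 ] [0.033 0.03 ] 89.1
   top [0.389 0.031 0.12 ] 114
board [0.57  0.055] [0.213 0.285] 10.027983665466309 [ 211  222  122   88 5602]
[[0.4410000145435333, 0.1770000010728836], [0.49000000953674316, -0.10300000011920929], [0.699999988079071, -0.06599999964237213], [0.6499999761581421, 0.21400000154972076]]
 hi [ 106  152  164   88 5426] [ 0.938 -0.055] [0.495 0.195] 89.6
 hi [324 207  14  11  74] [ 0.531 -0.153] [0.036 0.022] 50.6
 hi [258 220  14  
[... 1205 characters left out ...]
58142, 0.1850000023841858], [0.4909999966621399, -0.10499999672174454], [0.699999988079071, -0.0689999982714653], [0.6489999890327454, 0.22100000083446503]]
 hi [ 373  165  150  106 6013] [0.942 0.001] [0.196 0.606] 0.1
 hi [337 166  16   8  71] [0.732 0.281] [0.026 0.051] 71.4
 hi [234 180  24  12 127] [0.403 0.257] [0.085 0.041] 35.1
 hi [264 180  65  19 395] [0.545 0.197] [0.209 0.028] 9.4
 hi [349 216  14   9  72] [ 0.641 -0.033] [0.021 0.036] 56.9
 hi [307 226  14   9  75] [ 0.522 -0.043] [0.02  0.034] 60.0
 hi [256 239  12  11  69] [ 0.389 -0.07 ] [0.031 0.014] 14.4
 hi [328 253  15  12  85] [ 0.533 -0.171] [0.018 0.034] 52.2
 hi [420 306  13  11 106] [ 0.652 -0.371] [0.024 0.022] 33.7
```

```bash
cat >> h.py <<'E'
YAW=0.173; C=np.array([.570,.060]); O=[np.pi,0,YAW]
c,s=np.cos(YAW),np.sin(YAW); RB=np.array([[c,-s],[s,c]])
def B(x,y,z): return [*(C+RB@[x,y]),z]      # board xy (m), world z -> world
def inB(p): return np.r_[RB.T@(np.array(p[:2])-C),p[2]]
E
python3 - <<'E'
from h import *
robot.grip(0.0)
robot.goto(B(.060,-.155,.29),O)
robot.move_straight(B(.060,-.155,.150),vel=.15)
s=robot.sense(); print(s['t'],inB(s['tcp_pos']),s['opening'],s['wrist_force'])
grab('side','d2.png')
print(robot.move_straight(B(.060,-.080,.150),vel=.05))
robot.sleep(.5)
s=robot.sense(); print(s['t'],inB(s['tcp_pos']),s['wrist_force'])
grab('side','d3.png')
a=cv2.imread('pics/d2.png')[100:300,180:440];b=cv2.imread('pics/d3.png')[100:300,180:440]
cv2.imwrite('pics/c23.png',cv2.resize(np.hstack([a,b]),None,fx=1.5,fy=1.5))
E
```

```text
4.6333 [ 0.06077108 -0.15505261  0.1511037 ] -0.001023067054805596 [-0.63843934 -0.08860643  0.38866205]
False
6.8333 [ 0.0599945  -0.08001428  0.15000581] [-0.10756131  1.35529175 -0.15439062]
```

View pics/c23.png

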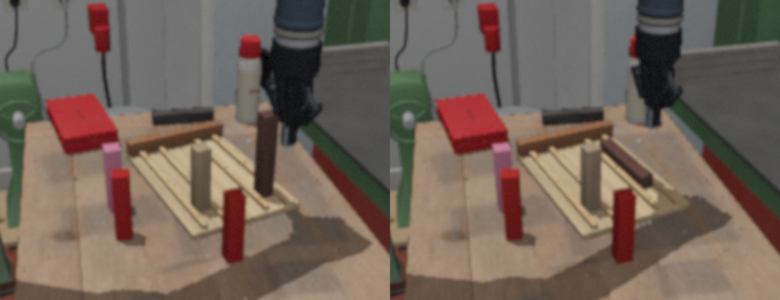

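The left crop shows the blank still upright. In the right crop it lies in its groove, top toward the fence, from about (605,142) to (650,183) in the crop, and the short blank is still standing. Next: drop down behind the foot and push it home.

Run:
```python
from h import *
robot.move_straight(B(.060,-.150,.150),vel=.15)
robot.move_straight(B(.060,-.150,.040),vel=.10,contact_N=8)
s=robot.sense(); print(s['t'],inB(s['tcp_pos']),s['wrist_force'])
h=robot.move_straight(B(.060,-.025,.040),vel=.03,contact_N=9)
s=robot.sense(); print(h,s['t'],inB(s['tcp_pos']),s['wrist_force'])
robot.sleep(.2)
grab('scene','s4.png'); f=grab('side','d4.png')
p=cloud(f); q=(p.reshape(-1,3)[:,:2]-C)@RB; z=p[...,2].ravel()
m=(abs(q[:,0]-.06)<.012)&(q[:,1]>-.15)&(q[:,1]<.126)&(z>.030)&(z<.046)
print('blank y_b',np.percentile(q[m,1],[0,1,50,99,100]),m.sum())
m=(abs(q[:,0])<.1)&(q[:,1]>.11)&(q[:,1]<.17)&(z>.041)&(z<.05); print('fence top y',np.percentile(q[m,1],[2,98]))
a=cv2.imread('pics/d4.png')[130:290,220:440];b=cv2.imread('pics/s4.png')[150:310,180:400]
cv2.imwrite('pics/c4.png',cv2.resize(np.hstack([a,b]),None,fx=1.8,fy=1.8,interpolation=cv2.INTER_CUBIC))
```

```text
8.75 [ 0.0606425  -0.15008451  0.04081264] [-1.10990296 -0.89901353  0.41539589]
True 12.0333 [ 0.05979146 -0.0404524   0.03972231] [ 0.32567321 -0.73845065  2.08816118]
blank y_b [-0.05613659 -0.05477458  0.03351567  0.12350762  0.12596836] 240
fence top y [0.12873598 0.15203722]
```

View pics/c4.png

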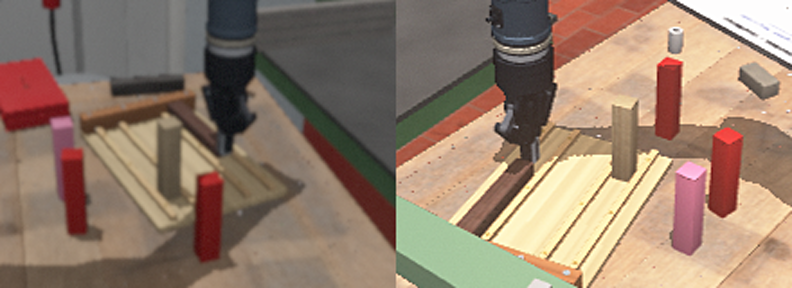

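The crop shows the blank lying at the fence, with the tool at its foot and the short blank standing. The contact force has dropped since the stop, so I'll press again slowly in case the blank rebounded, then back off and check.

Run:
```python
from h import *
h=robot.move_straight(B(.060,-.020,.040),vel=.012,contact_N=6)
s=robot.sense(); print(h,s['t'],inB(s['tcp_pos']),s['wrist_force'])
robot.move_straight(B(.060,-.075,.040),vel=.05)
robot.move_straight(B(.060,-.14,.22),vel=.2)
robot.goto(B(.060,-.33,.30),O)
f=grab('side','d5.png');g=grab('scene','s5.png')
for k in (f,g):
    p=cloud(k); q=(p.reshape(-1,3)[:,:2]-C)@RB; z=p[...,2].ravel()
    m=(abs(q[:,0]-.06)<.011)&(q[:,1]>-.15)&(q[:,1]<.2)&(z>.030)&(z<.055)
    print('y_b',np.percentile(q[m,1],[0,2,98]),z[m].max(),m.sum())
print(robot.sense()['t'])
a=cv2.imread('pics/d5.png')[150:290,230:420];b=cv2.imread('pics/s5.png')[170:310,200:390]
cv2.imwrite('pics/c5.png',cv2.resize(np.hstack([a,b]),None,fx=2.1,fy=2.1,interpolation=cv2.INTER_CUBIC))
```

```text
True 12.925 [ 0.05943216 -0.04076843  0.03915119] [0.49252272 0.0044031  1.97018962]
y_b [-0.03126164 -0.02930643  0.14851733] 0.04543737748448677 239
y_b [-0.02846982 -0.02305262  0.12087062] 0.04323695154654929 410
15.7833
```

View pics/c5.png

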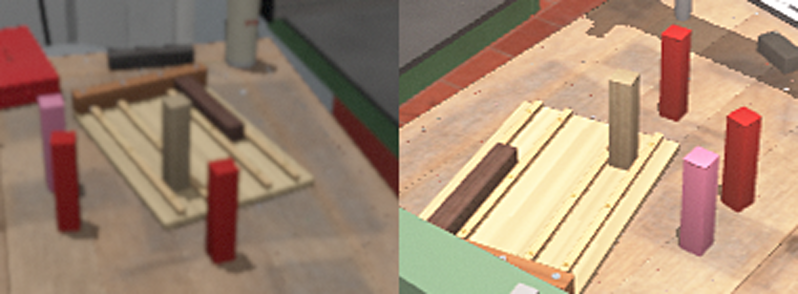

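Run:
```python
from h import *
robot.goto(B(.060,-.14,.20),O)
robot.move_straight(B(.060,-.075,.040),vel=.2)
h=robot.move_straight(B(.060,-.047,.040),vel=.04,contact_N=20)
s=robot.sense(); print(h,s['t'],inB(s['tcp_pos']),s['wrist_force'])
for y in np.arange(-.044,-.034,.001):
    h=robot.move_straight(B(.060,y,.040),vel=.01,contact_N=20)
    s=robot.sense(); print(h,round(s['t'],2),inB(s['tcp_pos'])[1].round(4),s['wrist_force'].round(1))
    if h or s['wrist_force'][1]<-12: break
robot.move_straight(B(.060,-.06,.040),vel=.03)
robot.move_straight(B(.060,-.14,.20),vel=.25)
f=grab('side','d6.png'); print(robot.sense()['t'])
im=f['image'][175:225,265:345,::-1]
cv2.imwrite('pics/c6.png',cv2.resize(im,None,fx=9,fy=9,interpolation=cv2.INTER_CUBIC))
```

```text
False 18.5167 [ 0.0599838  -0.04726895  0.03994619] [ 0.42816706 -0.47570624 -0.07093142]
False 18.97 -0.0439 [ 0.4 -0.2 -1.6]
False 19.22 -0.0429 [-0.2  0.7 -0.2]
False 19.47 -0.0419 [-0.1  0.5  0.5]
False 19.72 -0.0409 [-0.5  0.8  0. ]
False 19.97 -0.0404 [ 0.6 -1.3 -0.2]
False 20.22 -0.0402 [ 1.3 -3.1  0.2]
False 20.47 -0.0401 [ 0.8 -6.  -0.8]
False 20.72 -0.04 [ 1.8 -6.2 -0.6]
False 20.97 -0.04 [ 2.5 -7.8  0.7]
False 21.22 -0.0399 [ 2.3 -8.9  0.1]
23.1167
```

View pics/c6.png

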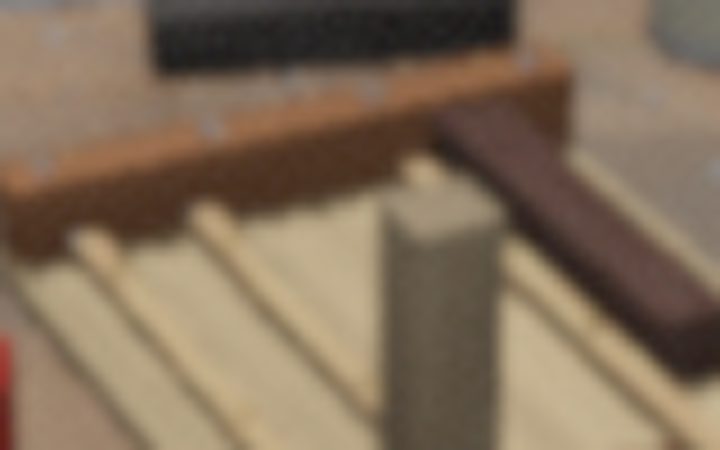

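The close-up shows the blank's end flush against the fence face at about (440,115) in the crop. The tool stopped moving at y = -40 mm while the force rose steadily to 9 N, so the fence is blocking it. The tool is clear now, so I'm handing in.

```bash
python3 -c "
from plant import robot
print(robot.close_job())"
```

```text
the job is handed in; nothing more can be done
None
```

I pushed the taller blank over, top toward the fence, and slid it along its groove until its end was home against the fence. The shorter blank is still standing, and I handed the job in at about 23 s.

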